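Line up a slotted boom splice with a drift and bolt it

ROBOT

A 6-joint arm with a two-finger parallel gripper is mounted at the origin on a cart in front of the work surface, level with it; the furniture and walls round the work are solid. World frame = base frame: x ahead of the robot, y to its left, z up, the work surface at z = 0. Lengths are in m, angles in rad, forces in N, time in s.
With the tool pointing down it reaches from about 0.375 to 0.925 m from the base axis. Payload 5.7 kg.
Tool frame: the origin (TCP) lies between the finger pads; the fingertips stand bot.tip_extent ahead of it and the grasp point (between the pads) lies 2 mm behind it (bot.tip_extent is the distance from the TCP to the fingertips, in m); z points along the fingers, y is the line along which they close (so a half turn about z gives the same grasp; the last joint's range is limited). The gripper opens to 85 mm and grips with 20 to 120 N. Pads are 22 mm wide; open, the fingers measure 114 mm over their backs; the gripper's body (76 mm by 85 mm) begins 54 mm behind the grasp point. The pads swing forward as they close: fully open they stand 13 mm farther back than shut.
Start: joints at [-1.318, 0.359, 1.51, -0, 1.272, -0.115], TCP at [0.216, -0.56, 0.248] pointing down, gripper open.
Joint ranges: [-2.97, 2.97], [-1.01, 2.36], [0.21, 2.38], [-0.96, 4.11], [0.2, 2.71], [-2.98, 2.98]. Speed limits (rad/s): [2.39, 2.39, 3.14, 3.14, 3.14, 3.14].

INTERFACE

Orientations are given as a rotation vector (axis times angle).
In Python, from workcell import bot gives the robot as it stands.
- The arm moves only by the shell command python3 -m pendant 'ROWS' [FORCE]. ROWS is JSON, a list of rows, each a list of 3 entries, a list of its own where there are three numbers: the turn, a rotation vector about the tool's x, y, z in rad, then the shift along the tool's x, y, z in units of 40 mm (1.0 is 40 mm), then the opening, from 0 (shut) to 1 (fully open). In form: [[[rx, ry, rz], [x, y, z], jaw], ...]. A call has 1 to 8 rows; each row shifts and turns the commanded pose from where the row before left it, along the tool's axes as they then stand; what a row does not reach is not made up. A row lasts 1/12 s, in which the tool goes at most 41.7 mm and 7.16 degrees, less where a joint would pass 70% of its speed; a pose out of reach is approached as far as the arm can. A call is refused whole if a number of a shift passes 1 or a number of a turn 0.125, either way. A call with a gripper value outside its range is refused whole. The fingers move at their own pace and stop on an object; FORCE is the grip in N (left out, the last holds). Time passes only in rows, so rows that do not move let the fingers close. It gives the time, the measured TCP pose, the force, the opening and the grip force at its end, in the units of the state.
- bot.state(): the state, without advancing time (a new reading comes with each control period).
- bot.read_camera(name): name is "scene" or "side" or "wrist"; returns a dict with "pixels" (400x640x3 uint8, blue, green, red), "camera_matrix" (3x3 intrinsics, pixels), "position" and "rotation" of the camera in the world; the wrist camera has in their place "hand_eye" (4x4, takes a point from camera to tool coordinates, whose origin is the TCP and whose axes are the flange's). Camera axes: x right, y down, z forward; pixel columns grow to the right and rows downward; lengths in m; the calibration is good to about 2 mm. A picture is of the moment at which its call begins: read the wrist's pose just before it. There is no depth.
- bot.hand_in(): hands the job in; it is judged then, once.
The state is a dict: "t": time; "joint_positions": joint angles; "qvel": joint speeds; "effort": joint torques, N m; "tcp_pos": TCP position; "orientation": TCP orientation; "contact_force": force on the tool from outside, world axes, zero at the start; "moment": the same for the moment, N m; "grip_width": finger opening in m; "grip_force": force on a finger pad.
Only numpy, scipy, OpenCV 4.12 (cv2) and the standard library are available. Lean on these libraries where they do the work, as an engineer would, in place of code of your own. Each camera call takes 0.05 s, during which the arm holds its last target. There are 200 camera calls.

TASK

Two aerial boom bars lie end to end in a cradle, and the slotted splice plate over them has swung aside, so that its open slot no longer lines up with the round hole somewhere in the bar below. Feel for that hole with the tip of the tapered drift and push the drift down through slot and hole until its collar rests on the plate, so that the taper levers the two into line; draw it out, stand it back upright in the wooden stand with its collar on the block, and put the bolt down through slot and hole until its head is flat on the plate, then let go. Do not force anything (never press or lever with more than about 40 N, nor push the plate with the fingers), do not let the drift or bolt tip over, and leave the other things on the bench alone.

Things in the scene. Friction and masses are not known exactly. Their poses are not given: they have to be found in the camera images.
- cradle: blue and dark steel cradle fixed to the bench, 250 (x) x 90 (y) mm, holding two aluminium bars (50 mm wide, 10 mm thick, top at z = 72 mm) end to end along its x axis. Origin: centre of the underside, z up. The steel splice plate (170 x 48 x 8 mm, z = 72 to 80 mm) lies over both bars
- plate_pivot (a point): on the top face of the splice plate, at cradle x = -55 mm, y = 0: the upright bolt about which the plate turns stiffly. About 4 N sideways at its open slot moves it, and it stays where it is left. The bolt's head, 18 mm across, stands 19 mm above the bar
- bar_hole_nominal (a point): where the bar's 20 mm round through hole should be: cradle x = +55 mm, y = 0, on the bar's top face (72 mm up). A point fixed to the cradle. The bar cannot be moved by hand, but lies up to 9 mm off either way along the cradle's x and up to 2.5 mm off in y, and the true place of its hole is not reported. Under the bar are 54 mm of free space
- plate_slot (a point): centre of the open slot through the splice plate, on the plate's top face, 80 mm above the bench, 110 mm from the pivot. Slot 42 mm long along the plate (x of this point), 20 mm wide (y). At the start it is 7 to 9 mm toward the cradle's +y from the nominal bar hole, so that slot and bar hole overlap only in part; solid bar shows through the rest of the slot, 8 mm down
- drift: tapered steel drift with red round handle, 116 mm long, 0.2 kg. Origin at the tip, z along it toward the handle. Tip 5 mm thick, tapering to 18 mm at 40 mm, parallel to 60 mm, collar 32 mm in diameter from 60 to 66 mm, handle 20 mm in diameter from 66 to 116 mm. Stands upright in one of the stand's two holes, collar resting on the stand
- bolt: steel bolt without thread, 0.12 kg. Origin at the shank's lower end, z toward the head. Shank 17.4 mm in diameter and 32 mm long with 1 mm chamfer; round knurled dark head 28 mm in diameter and 24 mm tall. Stands upright in the other hole of the stand, head resting on it
- stand: wooden block fixed to the bench, 70 (x) x 160 (y) x 66 mm (z), origin at the centre of the underside, with two 23 mm vertical through holes; drift and bolt may be in either
- stand_hole0 (a point): centre of the mouth of the stand hole at stand y = +45 mm, on the top face
- stand_hole1 (a point): centre of the mouth of the stand hole at stand y = -45 mm, on the top face
- flux_tin: small red and white round tin, 52 mm across, 22 mm high; bystander, origin at the centre of the underside
- tape_roll: roll of black tape lying flat, 62 mm across, 19 mm high; bystander, origin at the centre of the underside
- lead_box: flat red box, 35 x 95 x 12 mm; bystander, origin at the centre of the underside

How it is judged:
On the way, in this order (a step that is already met when the one before it is completed fails the run):
1. the drift is down through the slot and the bar's hole, upright, its collar on the plate (within 3 mm) (z of drift in the frame of plate_slot below -0.057 m and y of drift in the frame of plate_slot between -0.005 and 0.005 m and horizontal distance between drift and plate_slot below 0.015 m and angle between drift's own z axis and vertical below 0.1 rad), for 0.1 s.
2. the bolt is down through the slot and the bar's hole, its head on the plate (within 3 mm) (z of bolt in the frame of plate_slot below -0.029 m and y of bolt in the frame of plate_slot between -0.004 and 0.004 m and horizontal distance between bolt and plate_slot below 0.015 m and angle between bolt's own z axis and vertical below 0.12 rad), for 0.1 s.
At the end, for the whole second after the job is handed in: bolt through slot and bar, head on the plate (within 3 mm in height, 4 mm of the slot's midline, 15 mm of its centre, upright within 0.12 rad); drift in either hole of the stand, upright within 0.15 rad, collar within 6 mm of the block; both released and at rest (all of step 2 and (horizontal distance between drift and stand_hole0 below 0.012 m or horizontal distance between drift and stand_hole1 below 0.012 m) and z of drift in the frame of stand below 0.012 m and angle between drift's own z axis and vertical below 0.15 rad and linear speed of each of bolt, drift below 0.02 m/s); the robot touches nothing.
It fails at once if the drift is forced against the plate or bar with more than 60 N (contact force between drift and cradle above 60 N).
It fails at once if the bolt is forced against the plate or bar with more than 60 N (contact force between bolt and cradle above 60 N).
It fails at once if the plate or bars are pushed with the fingers (more than 8 N) (contact force between the fingers and cradle above 8 N).
It fails at once if the drift or the bolt tips over (angle between any of drift, bolt's own z axis and vertical above 1 rad).
It fails at once if a bystander is moved by more than 20 mm (distance of any of flux_tin, tape_roll, lead_box from where it was at the start of the episode above 0.02 m).
It also fails if it takes over 72 s, if anything falls off the work surface, if the arm or the gripper's body presses on something with over 40 N, if the wrist force passes 120 N, or if a joint passes its speed limit or range.

## Working session

There is one attempt and no reset: what is moved stays moved. The work goes in short steps, Python scripts to look and compute and a shell command to move; the robot and the scene stay as the last step left them, time stands still between calls to the robot, and variables do not carry over. Pictures are saved under pics/ and viewed, at most 15 in all, crops included, and the job is handed in when it is done.

```bash
ls; mkdir -p pics
cat > h.py <<'E'
import numpy as np,cv2
from workcell import bot
from scipy.spatial.transform import Rotation as R
def cam(n):
    s=bot.state(); c=bot.read_camera(n); 
    if n=='wrist':
        T=np.eye(4);T[:3,:3]=R.from_rotvec(s['orientation']).as_matrix();T[:3,3]=s['tcp_pos']
        T=T@np.array(c['hand_eye']); c['position']=T[:3,3];c['rotation']=T[:3,:3]
    else:
        r=np.array(c['rotation']); c['rotation']=r if r.shape==(3,3) else R.from_rotvec(r).as_matrix()
    c['img']=np.array(c['pixels'],np.uint8); return c
def plane(c,uv,z):
    d=c['rotation']@np.linalg.inv(c['camera_matrix'])@np.array([uv[0],uv[1],1.]); p=np.array(c['position'])
    return p+d*(z-p[2])/d[2]
def proj(c,P):
    q=c['rotation'].T@(np.array(P)-c['position']); q=np.array(c['camera_matrix'])@q; return q[:2]/q[2]
E
python3 - <<'E'
from h import *
print(bot.tip_extent, bot.state())
for n in ['scene','side']:
    c=cam(n); cv2.imwrite(f'pics/{n}0.png',c['img']); print(n,c['position'],c['rotation'].round(3).tolist(),np.array(c['camera_matrix']).tolist())
E
```

```text
pics
0.017 {'t': 0.0, 'joint_positions': array([-1.31809340e+00,  3.59507705e-01,  1.51145862e+00, -7.66265685e-06,
        1.27249018e+00, -1.15090711e-01]), 'qvel': array([-2.37521809e-04, -1.09474929e-03,  1.30876344e-03, -8.38057610e-04,
        1.33036492e-03, -5.95300252e-05]), 'effort': array([-1.27214840e-03, -5.27625275e+01, -2.78616375e+01, -5.37773412e-04,
        1.28443656e-02, -1.03093436e-05]), 'tcp_pos': array([ 0.21556398, -0.55923214,  0.24744198]), 'orientation': array([-3.08679269e+00, -5.74141678e-01,  2.12635231e-04]), 'contact_force': array([-0.07402122,  0.53462224,  0.42105007]), 'moment': array([-0.03900322,  0.01611419, -0.01839449]), 'grip_force': 0.0, 'grip_width': 0.08554598213822667}
scene [0.11106494 0.71065983 1.06484933] [[-0.818, -0.456, 0.35], [-0.574, 0.637, -0.514], [0.011, -0.622, -0.783]] [[426.12763026439336, 0.0, 323.0993193677055], [0.0, 426.12763026439336, 198.05145149051205], [0.0, 0.0, 1.0]]
side [ 0.59594022 -0.76444684  0.78143735] [[0.998, 0.022, -0.053], [0.055, -0.639, 0.767], [-0.017, -0.769, -0.639]] [[361.2676532785603, 0.0, 317.21659641951476], [0.0, 361.2676532785603, 201.90260385333556], [0.0, 0.0, 1.0]]
```

View pics/scene0.png

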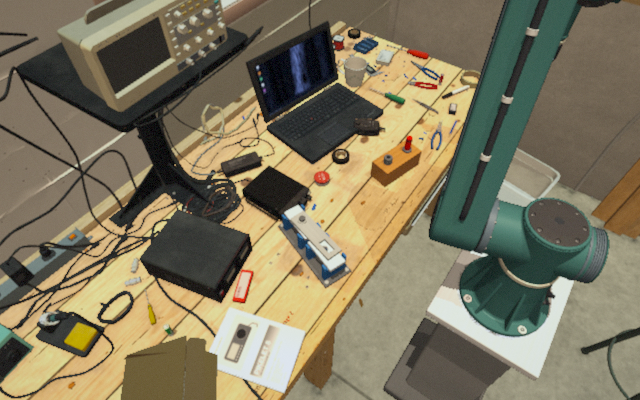

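View pics/side0.png

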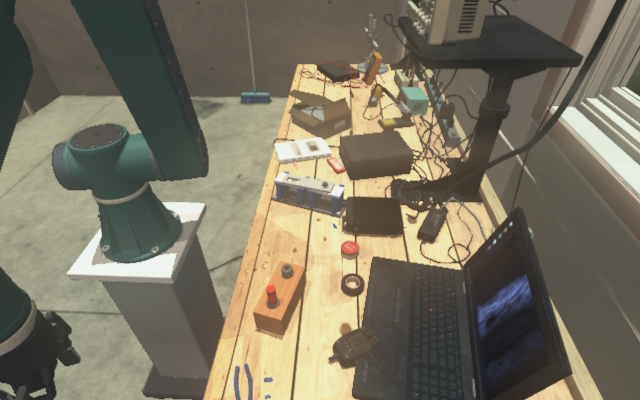

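The scene view shows the cradle at (315,243), the stand at (397,163), the red drift at (408,143) and the bolt at (388,159). In the side view the stand is at (280,297), the drift at (270,293), the bolt at (287,270) and the cradle at (310,192). I'll take rough positions from these before going in with the wrist camera.

Run:
```python
from h import *
a=cam('scene');b=cam('side')
def red(c,box):
    x0,y0,x1,y1=box; h=cv2.cvtColor(c['img'],cv2.COLOR_BGR2HSV)[y0:y1,x0:x1].astype(int)
    m=((h[...,0]<6)|(h[...,0]>172))&(h[...,1]>170)&(h[...,2]>90)
    y,x=np.nonzero(m); return (x.mean()+x0,y.mean()+y0),len(x),y.min()+y0,y.max()+y0
for c,box in((a,(398,130,420,156)),(b,(258,280,284,310))):
    r=red(c,box); print(r,plane(c,r[0],.091))
print('bolt',plane(a,(388,158),.085),plane(b,(287,268),.085))
# cradle ends
for uv in [(290,212),(300,205),(345,262),(325,275)]: print('crad',uv,plane(a,uv,.08))
for uv in [(276,180),(343,190)]: print('crad side',uv,plane(b,uv,.08))
cr=lambda i,x,y,w,h,k:cv2.resize(i[y:y+h,x:x+w],None,fx=k,fy=k,interpolation=3)
p=cr(a['img'],265,195,100,100,4);q=cr(b['img'],260,165,100,100,4)
cv2.imwrite('pics/cr.png',np.hstack([p,q]))
```

```text
((np.float64(407.95), np.float64(142.95)), 60, np.int64(136), np.int64(149)) [ 0.45332326 -0.27771726  0.091     ]
((np.float64(268.75), np.float64(287.625)), 8, np.int64(286), np.int64(291)) [ 0.4429751  -0.25159932  0.091     ]
bolt [ 0.47484976 -0.18592079  0.085     ] [ 0.47759719 -0.18642054  0.085     ]
crad (290, 212) [0.59951332 0.16131762 0.08      ]
crad (300, 205) [0.59141527 0.12435677 0.08      ]
crad (345, 262) [0.38071097 0.20685078 0.08      ]
crad (325, 275) [0.40180755 0.26885939 0.08      ]
crad side (276, 180) [0.39636944 0.18582947 0.08      ]
crad side (343, 190) [0.61621385 0.13946875 0.08      ]
```

View pics/cr.png

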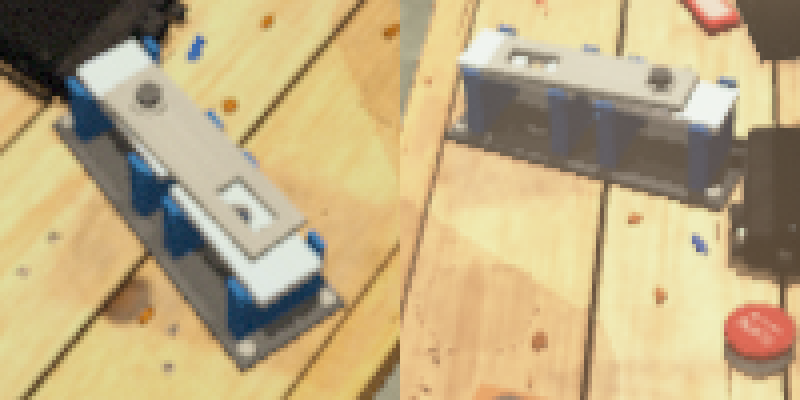

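The crops show the pivot bolt at the far end, scene (302,219), and the slot at about scene (326.5,246) with a dark sliver of hole in it. Cradle +x therefore points toward world -x. Next I'll work out the move to a wrist view over the slot.

```bash
cat >> h.py <<'E'
def go(P,yaw=None,n=None):
    """print the remaining shift in tool units and yaw turn (yaw = world angle of tool x)"""
    s=bot.state(); r=R.from_rotvec(s['orientation']).as_matrix()
    print('t',round(s['t'],2),'tcp',s['tcp_pos'].round(4),'yaw',np.arctan2(r[1,0],r[0,0]).round(4),'tilt x,y',r[2,:2].round(4),'F',s['contact_force'].round(1),'w',round(s['grip_width'],4),'gf',round(s['grip_force'],1),'j6',s['joint_positions'][5].round(2))
    if P is not None:
        d=r.T@(np.array(P)-s['tcp_pos'])/.04; print('shift units',d.round(3))
    if yaw is not None: 
        e=-(yaw-np.arctan2(r[1,0],r[0,0])); print('rz',((e+np.pi/2)%np.pi-np.pi/2).round(3))
E
python3 - <<'E'
from h import *
c=bot.read_camera('wrist'); print(np.array(c['hand_eye']).round(3),np.array(c['camera_matrix'])[0])
a=cam('scene')
pv=plane(a,(302,217.5),.089); sl=plane(a,(326.5,246),.08); print(pv,sl,np.linalg.norm((pv-sl)[:2]))
b=cam('side'); print(plane(b,(260+660/4,165+70/4),.089),plane(b,(260+535/4,165+57/4),.08))
go([.47,-.2,.30])
E
```

```text
[[ 0.001 -0.946 -0.325  0.083]
 [ 1.     0.001  0.001  0.001]
 [-0.001 -0.325  0.946 -0.126]
 [ 0.     0.     0.     1.   ]] [336.07440065   0.         325.28404683]
[0.55568453 0.16194564 0.089     ] [0.44872088 0.19452658 0.08      ] 0.11181565215451394
[0.87617101 0.1753066  0.089     ] [0.78166183 0.20215026 0.08      ]
t 0.35 tcp [ 0.2157 -0.5597  0.2481] yaw 0.3678 tilt x,y [ 0.0001 -0.0005] F [-0.5 -0.2 -0.9] w 0.0852 gf 0.0 j6 -0.12
shift units [ 9.166 -6.106 -1.294]
```

```bash
python3 -m pendant '[[[0,0,0],[0.76,-0.5,0],1],[[0,0,0],[0.76,-0.5,0],1],[[0,0,0],[0.76,-0.5,0],1],[[0,0,0],[0.76,-0.5,0],1],[[0,0,0],[0.76,-0.5,0],1],[[0,0,0],[0.76,-0.5,0],1],[[0,0,0],[0.76,-0.5,0],1],[[0,0,0],[0.76,-0.5,0],1]]' 
python3 -m pendant '[[[0,0,0],[0.7,-0.4,0],1],[[0,0,0],[0.7,-0.4,0],1],[[0,0,0],[0.7,-0.4,0],1],[[0,0,0],[0.6,-0.4,0],1],[[0,0,0],[0,0,0],1],[[0,0,0],[0,0,0],1]]'
python3 - <<'E'
from h import *
go([.464,-.23,.25])
c=cam('wrist'); cv2.imwrite('pics/w1.png',c['img']); np.savez('w1.npz',**{k:np.array(c[k]) for k in('img','position','rotation','camera_matrix')})
E
```

```text
t: 1.02
tcp_pos: [0.3859, -0.3216, 0.2485]
orientation: [3.088, 0.574, 0.0]
contact_force: [1.0, -0.2, 0.9]
grip_width: 0.0852
grip_force: 0.0
t: 1.52
tcp_pos: [0.4635, -0.2234, 0.2483]
orientation: [3.088, 0.579, -0.0]
contact_force: [-0.7, -0.5, -0.5]
grip_width: 0.0853
grip_force: 0.0
t 1.52 tcp [ 0.4635 -0.2234  0.2483] yaw 0.371 tilt x,y [-0.0001  0.    ] F [-0.7 -0.5 -0.5] w 0.0853 gf 0.0 j6 0.62
shift units [-0.048  0.158 -0.042]
```

View pics/w1.png

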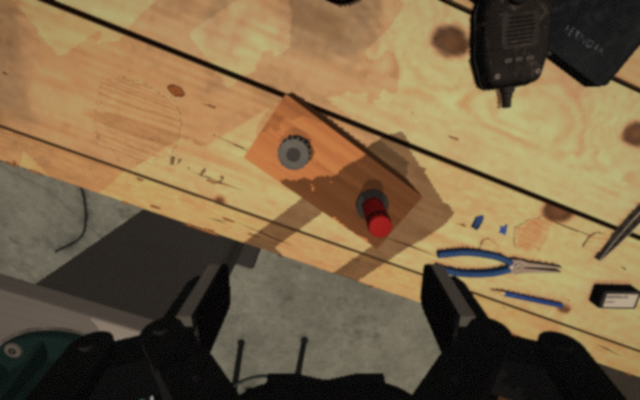

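The wrist view shows the bolt head's top face at about (294,153) and the drift's red top at about (380,226), with its collar at (372,205). I'll refine these.

Run:
```python
from h import *
c=dict(np.load('w1.npz')); h=cv2.cvtColor(c['img'],cv2.COLOR_BGR2HSV).astype(int)
# drift top: bright red circle
m=((h[...,0]<8)|(h[...,0]>170))&(h[...,1]>180); m[:,:340]=0; m[:,410:]=0; m[:180]=0;m[250:]=0
y,x=np.nonzero(m); print('red',x.min(),x.max(),y.min(),y.max()); 
for v in range(200,242,4): print(v,c['img'][v,380].tolist(),end=' ')
mt=m&(h[...,2]>h[...,2][m].max()*.75); 
k=cv2.connectedComponentsWithStats(mt.astype(np.uint8)); print(k[2].tolist(),k[3].tolist())
g=(h[...,1]<70); g[:,:270]=0;g[:,320:]=0;g[:130]=0;g[175:]=0
k=cv2.connectedComponentsWithStats(g.astype(np.uint8)); i=1+k[2][1:,4].argmax(); print('bolt',k[2][i],k[3][i])
for z,uv in((.122,(380,226)),(.069,(372,203)),(.09,(294,153.5)),(.066,(296,153))): print(uv,z,plane(c,uv,z))
o=plane(c,(380,226),.122); print('pred handle dia px at top',336*.02/(c['position'][2]-.122))
# stand corners
for uv in((289,94),(246,157),(419,190)): print(uv,plane(c,uv,.066))
```

```text
red 363 391 198 237
200 [15, 19, 45] 204 [7, 7, 71] 208 [10, 16, 74] 212 [8, 9, 46] 216 [16, 20, 110] 220 [28, 32, 148] 224 [31, 34, 149] 228 [27, 33, 147] 232 [26, 30, 145] 236 [27, 37, 135] 240 [37, 65, 107] [[0, 0, 640, 400, 255616], [369, 216, 23, 22, 384]] [[319.40914887956933, 199.45905577115673], [379.9765625, 226.75520833333334]]
bolt [279 137  31  32 763] [293.85452163 152.24115334]
(380, 226) 0.122 [ 0.45416349 -0.27648835  0.122     ]
(372, 203) 0.069 [ 0.45510969 -0.27658916  0.069     ]
(294, 153.5) 0.09 [ 0.47797838 -0.19047113  0.09      ]
(296, 153) 0.066 [ 0.4737486  -0.19172585  0.066     ]
pred handle dia px at top 26.64003327711601
(289, 94) [ 0.5207814  -0.16835757  0.066     ]
(246, 157) [ 0.45327991 -0.14964114  0.066     ]
(419, 190) [ 0.48287908 -0.31414843  0.066     ]
```

```bash
python3 -m pendant '[[[0,0,0],[0.25,-0.9,0],1],[[0,0,0],[0.25,-0.9,0],1],[[0,0,0],[0.25,-0.9,0],1],[[0,0,0],[0.25,-0.9,0],1],[[0,0,0],[0.25,-0.9,0],1],[[0,0,0],[0.25,-0.9,0],1],[[0,0,0],[0.25,-0.9,0],1],[[0,0,0],[0.25,-0.9,0],1]]' >/dev/null
python3 -m pendant '[[[0,0,0],[0.2,-0.9,0],1],[[0,0,0],[0.2,-0.9,0],1],[[0,0,0],[0.1,-0.9,0.3],1],[[0,0,0],[0,-0.0,0.3],1],[[0,0,0],[0,0,0],1],[[0,0,0],[0,0,0],1]]' >/dev/null
python3 - <<'E'
from h import *
go([.40,.175,.225])
c=cam('wrist'); cv2.imwrite('pics/w2.png',c['img']); np.savez('w2.npz',**{k:np.array(c[k]) for k in('img','position','rotation','camera_matrix')})
E
```

```text
t 2.73 tcp [0.4135 0.1799 0.224 ] yaw 0.3677 tilt x,y [-0.0017  0.0005] F [-0.1  0.   0.9] w 0.0852 gf 0.0 j6 1.46
shift units [-0.36  -0.007 -0.024]
```

View pics/w2.png

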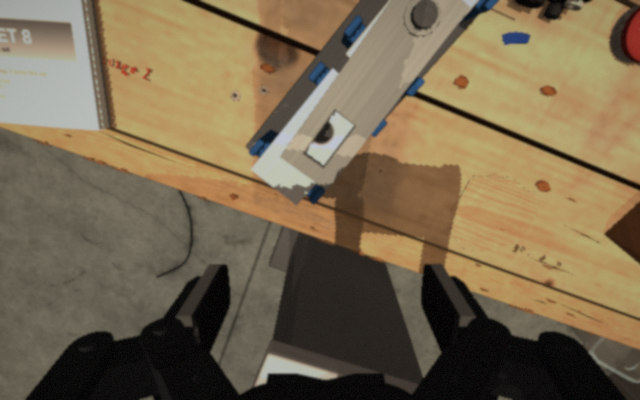

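The slot is the bright quadrilateral at about (328,138), with a dark sliver of hole at about (324,133). The pivot head is at (426,13). I'll zoom in on it.

Run:
```python
from h import *
c=dict(np.load('w2.npz'))
cv2.imwrite('pics/w2z.png',cv2.resize(c['img'][100:180,280:380],None,fx=7,fy=7,interpolation=cv2.INTER_CUBIC))
```

```text
(no output)
```

View pics/w2z.png

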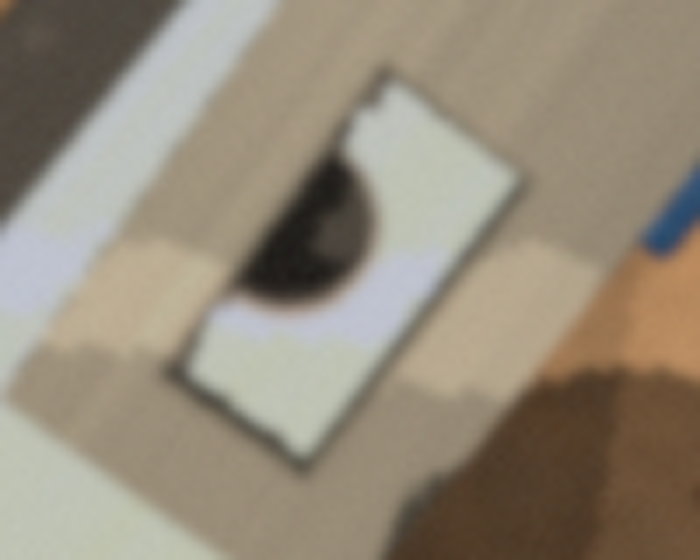

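The zoom shows the slot corners at zoom px (387,70), (525,178), (303,470) and (172,372). The hole's right-hand arc runs through (345,160), (375,225), (345,288) and (270,303). I'll cast rays from these and fit a 10 mm circle.

Run:
```python
from h import *
from scipy.optimize import least_squares
c=dict(np.load('w2.npz')); f=lambda p:((p[0]+.5)/7-.5+280,(p[1]+.5)/7-.5+100)
K=np.array([plane(c,f(p),.08)[:2] for p in((387,70),(525,178),(303,470),(172,372))]); ce=K.mean(0)
print('slot',ce,'edges',[np.linalg.norm(K[i]-K[i-1]).round(4) for i in range(4)])
pv=plane(c,(426,13.5),.091)[:2]; print('pivot',pv,np.linalg.norm(pv-ce))
A=np.array([plane(c,f(p),.072)[:2] for p in((345,160),(366,190),(377,225),(368,262),(345,288),(310,303),(270,305),(245,295))])
r=least_squares(lambda q:np.linalg.norm(A-q,axis=1)-.01,A.mean(0)+[-.003,.005]); H=r.x; print('hole',H,'res',r.fun.round(4))
r3=least_squares(lambda q:np.linalg.norm(A-q[:2],axis=1)-q[2],[*H,.01]); print('free',r3.x)
ex=(ce-pv)/np.linalg.norm(ce-pv); sx=(K[2]+K[3]-K[0]-K[1]);sx/=np.linalg.norm(sx); print('plate x',ex,sx)
ex=sx; ey=np.array([-ex[1],ex[0]]); print('hole in slot frame',(H-ce)@ex,(H-ce)@ey)
# drift start in overlap: slot -y edge = ey -.010 
for off in(-.010,): print('overlap on hole x: slot edge to hole far edge', ((H-ce)@ey+.01)-(-.01))
```

```text
slot [0.45229691 0.19033519] edges [np.float64(0.042), np.float64(0.0197), np.float64(0.0421), np.float64(0.0191)]
pivot [0.55783302 0.16021982] 0.10974883714002936
hole [0.45454141 0.19808565] res [-0.0003 -0.0003  0.0002  0.0003  0.     -0.0003 -0.0001 -0.0001]
free [0.4544424  0.1977651  0.00974026]
plate x [-0.96161488  0.27440267] [-0.9652549  0.2613101]
hole in slot frame -0.0001412397512159341 -0.008067678466336459
overlap on hole x: slot edge to hole far edge 0.011932321533663541
```

The measurements fit: slot 42 x 19.5 mm, pivot distance 109.7 mm, hole radius about 10 mm. The slot and hole overlap by 12 mm, centred near (0.4533, 0.1942). Now for the drift.

Run:
```python
from h import *
go([.4543,-.2768,.19],.37)
```

```text
t 2.78 tcp [0.4142 0.1797 0.2245] yaw 0.3665 tilt x,y [-0.0004  0.0005] F [ 0.6 -0.6 -0.3] w 0.0855 gf 0.0 j6 1.46
shift units [-3.153 11.012  0.87 ]
rz -0.004
```

```bash
python3 -m pendant '[[[0,0,0],[-0.25,0.85,0],1],[[0,0,0],[-0.25,0.85,0],1],[[0,0,0],[-0.25,0.85,0],1],[[0,0,0],[-0.25,0.85,0],1],[[0,0,0],[-0.25,0.85,0],1],[[0,0,0],[-0.25,0.85,0],1],[[0,0,0],[-0.25,0.85,0],1],[[0,0,0],[-0.25,0.85,0],1]]' >/dev/null
python3 -m pendant '[[[0,0,0],[-0.25,0.85,0],1],[[0,0,0],[-0.25,0.85,0],1],[[0,0,0],[-0.25,0.85,0.2],0.6],[[0,0,0],[-0.2,0.85,0.3],0.6],[[0,0,0],[-0.2,0.8,0.37],0.6],[[0,0,0],[0,0,0],0.6],[[0,0,0],[0,0,0],0.6],[[0,0,0],[0,0,0],0.6]]' >/dev/null
python3 - <<'E'
from h import *
go([.4543,-.2768,.10],.37)
c=cam('wrist'); h=cv2.cvtColor(c['img'],cv2.COLOR_BGR2HSV).astype(int)
m=((h[...,0]<8)|(h[...,0]>170))&(h[...,1]>170)&(h[...,2]>105); 
k=cv2.connectedComponentsWithStats(m.astype(np.uint8))
for i in range(1,k[0]):
    if k[2][i,4]>150: print(k[2][i],k[3][i],plane(c,k[3][i],.122))
cv2.imwrite('pics/w3.png',c['img'])
E
```

```text
t 4.12 tcp [ 0.4535 -0.276   0.1898] yaw 0.3648 tilt x,y [-0.0001 -0.0006] F [-0.6  1.3  0.4] w 0.0516 gf 0.0 j6 0.53
shift units [0.011 0.028 2.246]
rz -0.005
[309 209  31  28 677] [324.02215657 222.1816839 ] [ 0.4539965 -0.276226   0.122    ]
```

```bash
python3 -m pendant '[[[0,0,0],[0.02,0.015,0.75],0.6],[[0,0,0],[0,0,0.75],0.6],[[0,0,0],[0,0,0.5],0.6],[[0,0,0],[0,0,0.25],0.6],[[0,0,0],[0,0,0],0.6],[[0,0,0],[0,0,0],0.2],[[0,0,0],[0,0,0],0.1],[[0,0,0],[0,0,0],0.0]]' 80
python3 -m pendant '[[[0,0,0],[0,0,0],0],[[0,0,0],[0,0,0],0],[[0,0,0],[0,0,0],0],[[0,0,0],[0,0,-0.25],0],[[0,0,0],[0,0,-0.5],0],[[0,0,0],[0,0,-0.75],0],[[0,0,0],[0,0,-0.75],0],[[0,0,0],[0,0,0],0]]'
python3 -c "
from h import *
go([.4533,.1942,.23],.37)"
```

```text
t: 4.83
tcp_pos: [0.4564, -0.2758, 0.1012]
orientation: [3.086, 0.575, 0.003]
contact_force: [-0.8, 0.6, 3.3]
grip_width: 0.0183
grip_force: 77.9
t: 5.5
tcp_pos: [0.4584, -0.2776, 0.1958]
orientation: [3.081, 0.573, 0.011]
contact_force: [1.2, -0.6, -1.4]
grip_width: 0.0181
grip_force: 78.2
t 5.5 tcp [ 0.4584 -0.2776  0.1958] yaw 0.3678 tilt x,y [0.0052 0.0088] F [ 1.2 -0.6 -1.4] w 0.0181 gf 78.2 j6 0.53
shift units [  4.128 -11.043  -0.931]
rz -0.002
```

```bash
python3 -m pendant '[[[0,0,0],[0.05,-0.1,-0.5],0],[[0,0,0],[0.3,-0.85,-0.4],0],[[0,0,0],[0.32,-0.85,0],0],[[0,0,0],[0.32,-0.85,0],0],[[0,0,0],[0.32,-0.85,0],0],[[0,0,0],[0.32,-0.85,0],0],[[0,0,0],[0.32,-0.85,0],0],[[0,0,0],[0.32,-0.85,0],0]]' >/dev/null
python3 -m pendant '[[[0,0,0],[0.32,-0.85,0],0],[[0,0,0],[0.32,-0.85,0],0],[[0,0,0],[0.32,-0.85,0],0],[[0,0,0],[0.32,-0.85,0],0],[[0,0,0],[0.32,-0.85,0],0],[[0,0,0],[0.24,-0.66,0],0],[[0,0,0],[0,0,0],0],[[0,0,0],[0,0,0],0]]'
python3 - <<'E'
from h import *
go([.4533,.1942,.21],.37)
c=cam('wrist');cv2.imwrite('pics/w4.png',c['img'][:, :]); 
d=cam('scene');e=cam('side')
g=lambda c,P,w,k:(lambda u:cv2.resize(c['img'][max(int(u[1])-w,0):int(u[1])+w,int(u[0])-w:int(u[0])+w],(k,k),interpolation=3))(proj(c,P))
p=g(d,[.4533,.1942,.12],40,300);q=g(e,[.4533,.1942,.12],40,300)
cv2.imwrite('pics/m4.png',np.hstack([cv2.resize(c['img'],(480,300)),p])); cv2.imwrite('pics/q4.png',q)
print(proj(d,[.4533,.1942,.12]),proj(e,[.4533,.1942,.12]))
np.savez('w4.npz',**{k:np.array(c[k]) for k in('img','position','rotation','camera_matrix')})
E
```

```text
t: 6.83
tcp_pos: [0.4508, 0.1941, 0.2257]
orientation: [3.088, 0.58, 0.0]
contact_force: [-0.4, -0.5, -1.9]
grip_width: 0.0182
grip_force: 78.4
t 6.83 tcp [0.4508 0.1941 0.2257] yaw 0.3711 tilt x,y [0.0001 0.0002] F [-0.4 -0.5 -1.9] w 0.0182 gf 78.4 j6 1.47
shift units [0.06  0.02  0.392]
rz 0.001
[325.40948174 236.96899175] [292.76229216 168.78176348]
```

View pics/m4.png

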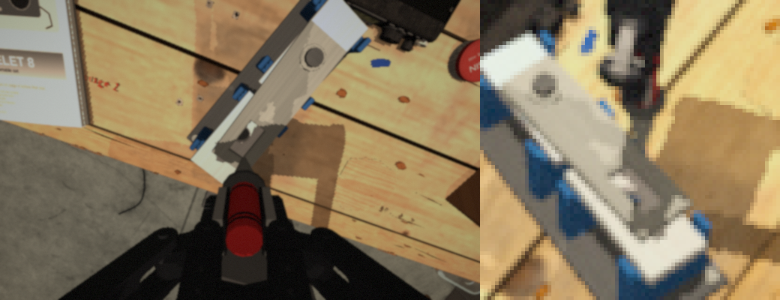

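The wrist view shows the drift held, its tip near (318,213) beside the slot and its collar at about (325,232). I'll compare the tip with where a straight hold would put it.

Run:
```python
from h import *
c=dict(np.load('w4.npz')); t=np.array([.4508,.1941,.2257])
for dz in(-.095,-.055,-.035,-.029,.021): print(dz,proj(c,t+[0,0,dz]).round(1))
cv2.imwrite('pics/w4z.png',cv2.resize(c['img'][170:350,270:380],None,fx=3.3,fy=3.3,interpolation=cv2.INTER_CUBIC))
```

```text
-0.095 [323.4 207.4]
-0.055 [323.1 231.3]
-0.035 [323. 247.]
-0.029 [322.9 252.4]
0.021 [322.1 316.1]
```

View pics/w4z.png

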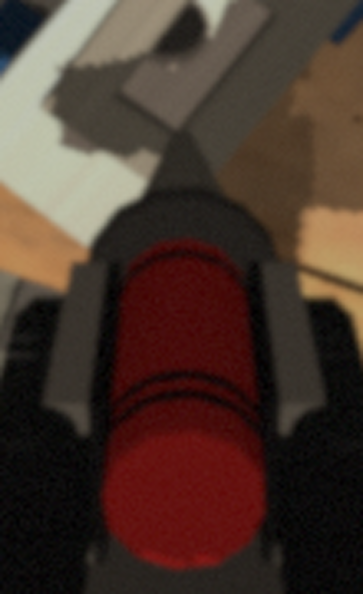

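```bash
python3 -m pendant '[[[0,0,0],[0.094,-0.006,0.3],0],[[0,0,0],[0,0,0.4],0],[[0,0,0],[0,0,0.2],0],[[0,0,0],[0,0,0.1],0],[[0,0,0],[0,0,0.1],0],[[0,0,0],[0,0,0.1],0],[[0,0,0],[0,0,0.0],0],[[0,0,0],[0,0,0],0]]'
python3 - <<'E'
from h import *
go([.4542,.1957,.172],.37)
c=cam('wrist'); t=bot.state()['tcp_pos']
cv2.imwrite('pics/w5z.png',cv2.resize(c['img'][150:260,270:380],None,fx=5,fy=5,interpolation=cv2.INTER_CUBIC))
print(proj(c,[.4523,.1903,.08]),proj(c,[.4544,.1979,.072]))
E
```

```text
t: 7.65
tcp_pos: [0.4547, 0.1945, 0.1777]
orientation: [-3.089, -0.574, -0.0]
contact_force: [0.1, -0.6, -1.1]
grip_width: 0.0182
grip_force: 78.4
t 7.65 tcp [0.4547 0.1945 0.1777] yaw 0.3677 tilt x,y [ 0.0002 -0.0001] F [ 0.1 -0.6 -1.1] w 0.0182 gf 78.4 j6 1.47
shift units [-0.001 -0.033  0.143]
rz -0.002
[327.73039581 211.07111712] [319.00488768 201.11510653]
```

View pics/w5z.png

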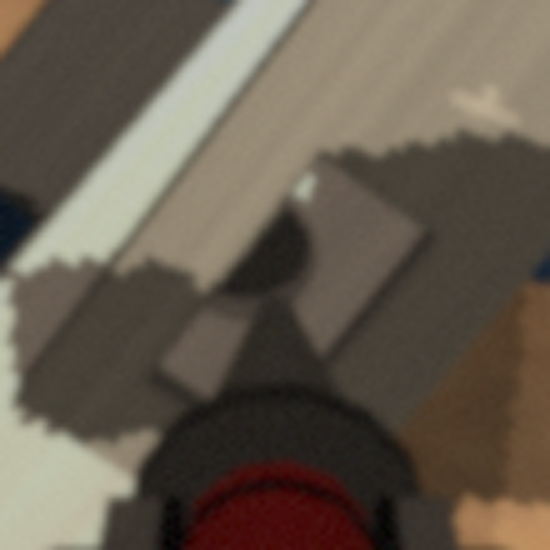

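The tip shows at zoom (273,300), i.e. px (324.6,210). The slot centre is at (290,302) and the hole's bottom edge at (255,295), both matching their predicted places. Now the tip's offset from the target.

Run:
```python
from h import *
c=cam('wrist'); s=bot.state()
for z in(.081,.083,.085): print(plane(c,(324.6,210.3),z).round(4))
p=plane(c,(324.6,210.3),.083); r=R.from_rotvec(s['orientation']).as_matrix()
print((r.T@(np.array([.4535,.1948,.083])-p)/.04).round(3))
```

```text
[0.4525 0.1928 0.081 ]
[0.4533 0.1931 0.083 ]
[0.454  0.1934 0.085 ]
[ 0.021 -0.038  0.   ]
```

```bash
python3 -m pendant '[[[0,0,0],[0.02,-0.04,0],0],[[0,0,0],[0,0,0.1],0],[[0,0,0],[0,0,0.1],0],[[0,0,0],[0,0,0.05],0],[[0,0,0],[0,0,0.04],0],[[0,0,0],[0,0,0.03],0],[[0,0,0],[0,0,0.0],0]]'
python3 -m pendant '[[[0,0,0],[0,0,0.04],0],[[0,0,0],[0,0,0],0]]'
python3 -m pendant '[[[0,0,0],[0,0,0.05],0],[[0,0,0],[0,0,0],0]]'
```

```text
t: 8.33
tcp_pos: [0.4545, 0.1963, 0.1644]
orientation: [-3.089, -0.575, 0.001]
contact_force: [0.7, -0.5, -1.5]
grip_width: 0.0186
grip_force: 78.4
t: 8.5
tcp_pos: [0.4547, 0.1963, 0.1629]
orientation: [-3.089, -0.574, 0.0]
contact_force: [-0.2, 0.4, -2.0]
grip_width: 0.0183
grip_force: 78.4
t: 8.67
tcp_pos: [0.4547, 0.1963, 0.1609]
orientation: [-3.089, -0.574, 0.0]
contact_force: [-0.4, 0.1, -2.3]
grip_width: 0.0181
grip_force: 78.4
```

The tip is about 6 mm below the bar's top with no force, so it is in the hole. I'll continue down while easing over to the hole centre.

```bash
python3 -m pendant '[[[0,0,0],[0.005,-0.005,0.06],0],[[0,0,0],[0.005,-0.005,0.06],0],[[0,0,0],[0.005,-0.005,0.06],0],[[0,0,0],[0,0,0],0]]' 120
python3 -m pendant '[[[0,0,0],[0.005,-0.006,0.06],0],[[0,0,0],[0.005,-0.006,0.06],0],[[0,0,0],[0,0,0],0]]'
python3 -m pendant '[[[0,0,0],[0.005,-0.006,0.06],0],[[0,0,0],[0.005,-0.006,0.06],0],[[0,0,0],[0,0,0],0]]'
```

```text
t: 9.0
tcp_pos: [0.4548, 0.1968, 0.1534]
orientation: [3.088, 0.575, -0.002]
contact_force: [0.1, -0.2, -1.6]
grip_width: 0.0175
grip_force: 117.1
t: 9.25
tcp_pos: [0.4549, 0.1972, 0.1486]
orientation: [3.088, 0.575, -0.002]
contact_force: [-0.7, -4.2, -2.8]
grip_width: 0.0176
grip_force: 117.1
t: 9.5
tcp_pos: [0.4553, 0.1981, 0.1438]
orientation: [3.088, 0.575, -0.001]
contact_force: [-0.1, -4.3, -3.4]
grip_width: 0.0176
grip_force: 117.2
```

```bash
python3 -m pendant '[[[0,0,0],[0.005,-0.006,0.06],0],[[0,0,0],[0.005,-0.006,0.06],0],[[0,0,0],[0,0,0],0]]'
python3 -m pendant '[[[0,0,0],[0.005,-0.006,0.06],0],[[0,0,0],[0.00,-0.004,0.06],0],[[0,0,0],[0,0,0],0]]'
python3 -m pendant '[[[0,0,0],[0,0,0.06],0],[[0,0,0],[0,0,0.06],0],[[0,0,0],[0,0,0],0]]'
```

```text
t: 9.75
tcp_pos: [0.4556, 0.1989, 0.1391]
orientation: [-3.089, -0.574, 0.001]
contact_force: [-0.2, -2.8, -3.4]
grip_width: 0.0174
grip_force: 117.2
t: 10.0
tcp_pos: [0.4556, 0.1993, 0.1342]
orientation: [-3.088, -0.574, 0.001]
contact_force: [-0.0, -3.3, -3.7]
grip_width: 0.0177
grip_force: 117.3
t: 10.25
tcp_pos: [0.4556, 0.1993, 0.1294]
orientation: [-3.088, -0.574, 0.001]
contact_force: [-0.3, -3.0, -3.1]
grip_width: 0.0175
grip_force: 117.3
```

```bash
python3 -m pendant '[[[0,0,0],[0,0,0.06],0],[[0,0,0],[0,0,0.06],0],[[0,0,0],[0,0,0],0]]'
python3 -m pendant '[[[0,0,0],[0,0,0.06],0],[[0,0,0],[0,0,0.06],0],[[0,0,0],[0,0,0],0]]'
python3 -m pendant '[[[0,0,0],[0,0,0.04],0],[[0,0,0],[0,0,0.02],0],[[0,0,0],[0,0,0],0]]'
```

```text
t: 10.5
tcp_pos: [0.4559, 0.1995, 0.1248]
orientation: [-3.088, -0.574, -0.0]
contact_force: [0.0, -3.0, -3.8]
grip_width: 0.0177
grip_force: 117.3
t: 10.75
tcp_pos: [0.4559, 0.1995, 0.12]
orientation: [-3.088, -0.574, -0.0]
contact_force: [-0.4, -2.4, -2.6]
grip_width: 0.0174
grip_force: 117.3
t: 11.0
tcp_pos: [0.4559, 0.1995, 0.1179]
orientation: [-3.088, -0.574, -0.0]
contact_force: [-0.1, -1.1, -2.6]
grip_width: 0.0177
grip_force: 117.3
```

```bash
python3 -m pendant '[[[0,0,0],[0,0,0.03],0],[[0,0,0],[0,0,0.02],0],[[0,0,0],[0,0,0],0],[[0,0,0],[0,0,0],0]]'
python3 -m pendant '[[[0,0,0],[0,0,0.02],0],[[0,0,0],[0,0,0],0],[[0,0,0],[0,0,0],0]]'
```

```text
t: 11.33
tcp_pos: [0.4559, 0.1995, 0.1159]
orientation: [-3.088, -0.574, -0.0]
contact_force: [-0.5, -0.2, -1.7]
grip_width: 0.0176
grip_force: 117.3
t: 11.58
tcp_pos: [0.4559, 0.1995, 0.1153]
orientation: [-3.088, -0.574, -0.001]
contact_force: [-0.9, 0.2, 1.8]
grip_width: 0.0172
grip_force: 117.4
```

```bash
python3 -m pendant '[[[0,0,0],[0,0,0.02],0],[[0,0,0],[0,0,0],0],[[0,0,0],[0,0,0],0]]'
python3 -m pendant '[[[0,0,0],[0,0,0.02],0],[[0,0,0],[0,0,0],0],[[0,0,0],[0,0,0],0]]'
```

```text
t: 11.83
tcp_pos: [0.456, 0.1995, 0.1152]
orientation: [-3.088, -0.574, -0.001]
contact_force: [-2.5, -0.9, 8.9]
grip_width: 0.0179
grip_force: 118.5
t: 12.08
tcp_pos: [0.4561, 0.1996, 0.1151]
orientation: [-3.088, -0.574, -0.002]
contact_force: [-3.9, -1.8, 19.0]
grip_width: 0.0177
grip_force: 119.5
```

The collar is seated, firm at 19 N. I'll back off slightly and nudge toward cradle -y, so that the slot centres on the hole before I draw the drift out.

```bash
python3 -m pendant '[[[0,0,0],[0,0,-0.03],0],[[0,0,0],[0,0,0],0],[[0,0,0],[0.006,-0.008,0],0],[[0,0,0],[0,0,0],0]]'
python3 -m pendant '[[[0,0,0],[0.006,-0.008,0],0],[[0,0,0],[0,0,0],0]]'
python3 -m pendant '[[[0,0,0],[0.006,-0.008,0],0],[[0,0,0],[0,0,0],0]]'
```

```text
t: 12.42
tcp_pos: [0.456, 0.1996, 0.1152]
orientation: [3.088, 0.575, 0.0]
contact_force: [-2.4, -2.0, 9.1]
grip_width: 0.0175
grip_force: 118.0
t: 12.58
tcp_pos: [0.4561, 0.1998, 0.1152]
orientation: [3.088, 0.575, -0.0]
contact_force: [-2.2, -2.6, 9.0]
grip_width: 0.0173
grip_force: 118.1
t: 12.75
tcp_pos: [0.4562, 0.2001, 0.1152]
orientation: [3.088, 0.575, -0.0]
contact_force: [-1.1, -3.7, 9.5]
grip_width: 0.0175
grip_force: 118.1
```

```bash
python3 -m pendant '[[[0,0,0],[0.006,-0.008,-0.02],0],[[0,0,0],[0,0,0],0]]'
python3 -m pendant '[[[0,0,0],[0.006,-0.008,0],0],[[0,0,0],[0,0,0],0]]'
python3 -m pendant '[[[0,0,0],[0.006,-0.008,0],0],[[0,0,0],[0,0,0],0]]'
```

```text
t: 12.92
tcp_pos: [0.4561, 0.2003, 0.1153]
orientation: [3.088, 0.575, -0.001]
contact_force: [-0.2, -4.7, 1.7]
grip_width: 0.0176
grip_force: 117.6
t: 13.08
tcp_pos: [0.4563, 0.201, 0.1153]
orientation: [3.088, 0.575, -0.001]
contact_force: [0.5, -3.9, -0.3]
grip_width: 0.0172
grip_force: 117.6
t: 13.25
tcp_pos: [0.4564, 0.2014, 0.1153]
orientation: [3.088, 0.575, -0.0]
contact_force: [0.8, -5.1, 0.3]
grip_width: 0.0173
grip_force: 117.6
```

```bash
python3 -m pendant '[[[0,0,0],[0.006,-0.008,0],0],[[0,0,0],[0,0,0],0]]'
python3 -m pendant '[[[0,0,0],[0.006,-0.008,0],0],[[0,0,0],[0,0,0],0]]'
```

```text
t: 13.42
tcp_pos: [0.4565, 0.2016, 0.1153]
orientation: [3.088, 0.575, -0.001]
contact_force: [1.1, -5.7, -0.3]
grip_width: 0.0175
grip_force: 117.4
t: 13.58
tcp_pos: [0.4565, 0.2017, 0.1153]
orientation: [3.087, 0.575, -0.001]
contact_force: [0.9, -6.6, -0.4]
grip_width: 0.0175
grip_force: 117.5
```

The hole wall is found: force rises while the motion stalls. So the hole centre is at about TCP (0.4562, 0.2007) with the drift held. Backing off 1 mm and withdrawing.

```bash
python3 -m pendant '[[[0,0,0],[-0.03,0.04,0],0],[[0,0,0],[0,0,-0.2],0],[[0,0,0],[0,0,-0.3],0],[[0,0,0],[0,0,-0.4],0],[[0,0,0],[0,0,-0.5],0],[[0,0,0],[0,0,-0.5],0],[[0,0,0],[0,0,-0.4],0],[[0,0,0],[0,0,0],0]]'
python3 - <<'E'
from h import *
c=cam('wrist'); cv2.imwrite('pics/w6z.png',cv2.resize(c['img'][130:260,260:390],None,fx=5,fy=5,interpolation=cv2.INTER_CUBIC))
np.savez('w6.npz',**{k:np.array(c[k]) for k in('img','position','rotation','camera_matrix')})
go([.4564,-.2758,.215],.37)
E
```

```text
t: 14.25
tcp_pos: [0.4582, 0.2018, 0.2111]
orientation: [-3.087, -0.574, -0.01]
contact_force: [0.5, -0.8, -1.7]
grip_width: 0.0177
grip_force: 117.6
t 14.3 tcp [0.4573 0.2015 0.2094] yaw 0.3678 tilt x,y [ 0.0046 -0.0007] F [-0.1  0.6 -2.4] w 0.0176 gf 117.5 j6 1.48
shift units [-4.311 11.125 -0.168]
rz -0.002
```

View pics/w6z.png

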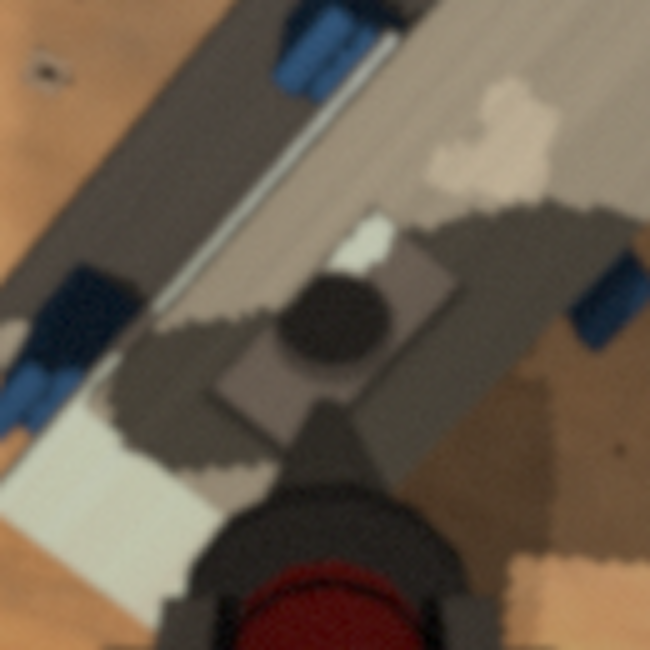

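The round hole now sits centred across the slot, at zoom (335,322), i.e. px (327,194). Returning the drift to the stand.

```bash
python3 -m pendant '[[[0,0,0],[-0.3,0.85,-0.1],0],[[0,0,0],[-0.33,0.86,-0.1],0],[[0,0,0],[-0.33,0.86,0],0],[[0,0,0],[-0.33,0.86,0],0],[[0,0,0],[-0.33,0.86,0],0],[[0,0,0],[-0.33,0.86,0],0],[[0,0,0],[-0.33,0.86,0],0],[[0,0,0],[-0.33,0.86,0],0]]' >/dev/null
python3 -m pendant '[[[0,0,0],[-0.33,0.86,0],0],[[0,0,0],[-0.33,0.86,0],0],[[0,0,0],[-0.33,0.86,0],0],[[0,0,0],[-0.33,0.86,0],0],[[0,0,0],[-0.33,0.8,0],0],[[0,0,0],[0,0,0],0],[[0,0,0],[0,0,0],0]]' >/dev/null
python3 - <<'E'
from h import *
go([.4564,-.2758,.14],.37)
c=dict(np.load('w6.npz')); g=cv2.cvtColor(c['img'],cv2.COLOR_BGR2GRAY); m=(g<45).astype(np.uint8); m[:180]=0;m[210:]=0;m[:,:312]=0;m[:,342:]=0
k=cv2.connectedComponentsWithStats(m); i=1+k[2][1:,4].argmax(); print(k[2][i],k[3][i],plane(c,k[3][i],.072),plane(c,(327,194.4),.072))
E
```

```text
t 15.55 tcp [ 0.4564 -0.2767  0.2141] yaw 0.3645 tilt x,y [-0.0003 -0.002 ] F [-0.7 -0.2 -0.9] w 0.0177 gf 117.9 j6 0.53
shift units [ 0.008 -0.017  1.851]
rz -0.005
[316 186  21  17 271] [326.56088561 193.95571956] [0.45556536 0.19840142 0.072     ] [0.45533532 0.19792068 0.072     ]
```

```bash
python3 -m pendant '[[[0,0,0],[0.01,-0.015,0.6],0],[[0,0,0],[0,0,0.6],0],[[0,0,0],[0,0,0.3],0],[[0,0,0],[0,0,0.3],0],[[0,0,0],[0,0,0],0]]'
python3 -m pendant '[[[0,0,0],[0,0,0.3],0],[[0,0,0],[0,0,0.3],0],[[0,0,0],[0,0,0.2],0],[[0,0,0],[0,0,0.1],0],[[0,0,0],[0,0,0],0]]'
```

```text
t: 15.97
tcp_pos: [0.455, -0.2715, 0.1404]
orientation: [-3.083, -0.575, 0.006]
contact_force: [-0.9, -0.4, -1.5]
grip_width: 0.0176
grip_force: 118.0
t: 16.38
tcp_pos: [0.4566, -0.2738, 0.1069]
orientation: [-3.087, -0.575, 0.002]
contact_force: [-0.0, -0.1, -2.3]
grip_width: 0.0174
grip_force: 118.0
```

```bash
python3 -m pendant '[[[0,0,0],[0,0,0],0],[[0,0,0],[0,0,0.06],0],[[0,0,0],[0,0,0.04],0],[[0,0,0],[0,0,0],0],[[0,0,0],[0,0,0],0]]'
```

```text
t: 16.8
tcp_pos: [0.4571, -0.2749, 0.1037]
orientation: [3.089, 0.574, 0.0]
contact_force: [0.2, -0.4, -1.3]
grip_width: 0.0175
grip_force: 118.0
```

```bash
python3 -m pendant '[[[0,0,0],[0,0,0.04],0],[[0,0,0],[0,0,0.03],0],[[0,0,0],[0,0,0],0],[[0,0,0],[0,0,0],0]]'
```

```text
t: 17.13
tcp_pos: [0.4572, -0.2749, 0.1013]
orientation: [3.088, 0.574, 0.001]
contact_force: [-1.5, 0.2, 5.2]
grip_width: 0.0173
grip_force: 119.2
```

```bash
python3 -m pendant '[[[0,0,0],[0,0,0],0.3],[[0,0,0],[0,0,0],0.6],[[0,0,0],[0,0,0],0.6],[[0,0,0],[0,0,0],0.6],[[0,0,0],[0,0,-0.5],0.6],[[0,0,0],[0,0,-0.9],0.6],[[0,0,0],[0,0,-0.8],0.6],[[0,0,0],[0,0,0],0.6]]'
python3 - <<'E'
from h import *
go([.478,-.1905,.19],.37)
E
```

```text
t: 17.8
tcp_pos: [0.4602, -0.2772, 0.1944]
orientation: [3.081, 0.573, 0.01]
contact_force: [0.7, -0.5, -0.9]
grip_width: 0.0517
grip_force: 0.0
t 17.8 tcp [ 0.4602 -0.2772  0.1944] yaw 0.3679 tilt x,y [0.0051 0.0086] F [ 0.7 -0.5 -0.9] w 0.0517 gf 0.0 j6 0.53
shift units [ 1.194 -1.863  0.1  ]
rz -0.002
```

```bash
python3 -m pendant '[[[0,0,0],[0.4,-0.6,0],0.7],[[0,0,0],[0.4,-0.6,0],0.7],[[0,0,0],[0.35,-0.6,0],0.7],[[0,0,0],[0,0,0],0.7],[[0,0,0],[0,0,0],0.7],[[0,0,0],[0,0,0],0.7]]' >/dev/null
python3 - <<'E'
from h import *
c=cam('wrist'); h=cv2.cvtColor(c['img'],cv2.COLOR_BGR2HSV).astype(int)
u=proj(c,[.478,-.1905,.09]); print(u)
g=(h[...,1]<80)&(h[...,2]>40); x0,y0=int(u[0])-35,int(u[1])-35; M=np.zeros_like(g);M[y0:y0+70,x0:x0+70]=1; g&=M
k=cv2.connectedComponentsWithStats(g.astype(np.uint8))
for i in range(1,k[0]):
    if k[2][i,4]>100: print(k[2][i],k[3][i],plane(c,k[3][i],.09),plane(c,k[3][i],.085))
m=((h[...,0]<8)|(h[...,0]>170))&(h[...,1]>170)&(h[...,2]>80)
y,x=np.nonzero(m); print('drift red bbox',x.min(),x.max(),y.min(),y.max(),'exp top/base',proj(c,[.455,-.2765,.122]),proj(c,[.455,-.2765,.072]))
cv2.imwrite('pics/w7.png',c['img'])
go([.478,-.1905,.10],.37)
E
```

```text
[324.29615616 200.54580986]
[304 177  38  41 960] [322.65520833 197.475     ] [ 0.47972568 -0.18859057  0.09      ] [ 0.47811491 -0.18917747  0.085     ]
drift red bbox 431 446 263 297 exp top/base [431.69545646 290.46932916] [413.1312175  254.29024563]
t 18.35 tcp [ 0.4742 -0.1918  0.1886] yaw 0.3678 tilt x,y [-0.0001  0.0005] F [-0.4  0.2 -0.4] w 0.0598 gf 0.0 j6 0.68
shift units [0.1   0.004 2.215]
rz -0.002
```

View pics/w7.png

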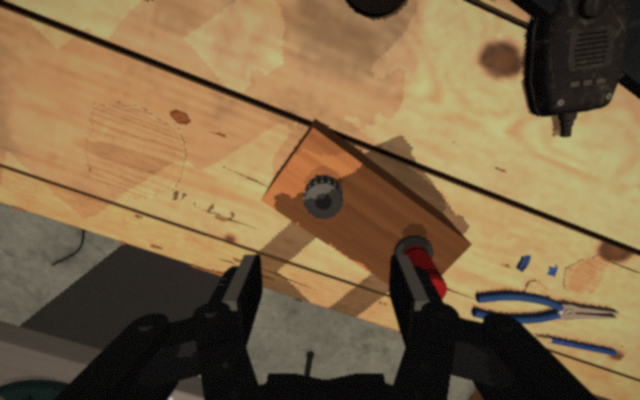

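The drift stands upright in its hole at (420,262), and the bolt's top face is at about (323,199). Going down to grasp the bolt head.

```bash
python3 -m pendant '[[[0,0,0],[0.1,0.0,0.6],0.6],[[0,0,0],[0,0,0.8],0.6],[[0,0,0],[0,0,0.6],0.6],[[0,0,0],[0,0,0.3],0.6],[[0,0,0],[0,0,0.1],0.6],[[0,0,0],[0,0,0],0.6],[[0,0,0],[0,0,0],0.6]]'
python3 -c "
from h import *
go([.478,-.1905,.087],.37)"
```

```text
t: 18.93
tcp_pos: [0.4782, -0.1905, 0.0931]
orientation: [3.088, 0.573, 0.001]
contact_force: [0.5, 0.5, 0.7]
grip_width: 0.0512
grip_force: 0.0
t 18.93 tcp [ 0.4782 -0.1905  0.0931] yaw 0.3669 tilt x,y [0.0004 0.0005] F [0.5 0.5 0.7] w 0.0512 gf 0.0 j6 0.69
shift units [-0.004 -0.002  0.151]
rz -0.003
```

```bash
python3 -m pendant '[[[0,0,0],[0,0,0.15],0.6],[[0,0,0],[0,0,0],0.3],[[0,0,0],[0,0,0],0.1],[[0,0,0],[0,0,0],0.0],[[0,0,0],[0,0,0],0],[[0,0,0],[0,0,0],0],[[0,0,0],[0,0,0],0],[[0,0,0],[0,0,0],0]]' 100
python3 -m pendant '[[[0,0,0],[0,0,-0.2],0],[[0,0,0],[0,0,-0.5],0],[[0,0,0],[0,0,-0.8],0],[[0,0,0],[0,0,-0.5],0],[[0,0,0],[0,0,-0.4],0],[[0,0,0],[0,0,0],0],[[0,0,0],[0,0,0],0]]'
python3 -c "
from h import *
go([.4562,.1995,.19],.37)"
```

```text
t: 19.6
tcp_pos: [0.4781, -0.1898, 0.0876]
orientation: [3.088, 0.575, 0.001]
contact_force: [-2.2, -0.2, 5.3]
grip_width: 0.0251
grip_force: 98.0
t: 20.18
tcp_pos: [0.4784, -0.1898, 0.1838]
orientation: [3.087, 0.574, 0.003]
contact_force: [0.4, 0.6, -1.2]
grip_width: 0.025
grip_force: 98.4
t 20.18 tcp [ 0.4784 -0.1898  0.1838] yaw 0.3679 tilt x,y [0.0018 0.0019] F [ 0.4  0.6 -1.2] w 0.025 gf 98.4 j6 0.69
shift units [ 2.983 -9.282 -0.169]
rz -0.002
```

```bash
python3 -m pendant '[[[0,0,0],[0.25,-0.78,0],0],[[0,0,0],[0.25,-0.78,0],0],[[0,0,0],[0.25,-0.78,0],0],[[0,0,0],[0.25,-0.78,0],0],[[0,0,0],[0.25,-0.78,0],0],[[0,0,0],[0.25,-0.78,0],0],[[0,0,0],[0.25,-0.78,0],0],[[0,0,0],[0.25,-0.78,0],0]]' >/dev/null
python3 -m pendant '[[[0,0,0],[0.25,-0.78,0],0],[[0,0,0],[0.25,-0.78,0],0],[[0,0,0],[0.25,-0.78,0],0],[[0,0,0],[0.24,-0.7,0],0],[[0,0,0],[0,0,0],0],[[0,0,0],[0,0,0],0]]' >/dev/null
python3 - <<'E'
from h import *
c=cam('wrist'); cv2.imwrite('pics/w8z.png',cv2.resize(c['img'][150:330,260:390],None,fx=4,fy=4,interpolation=cv2.INTER_CUBIC)[:600])
np.savez('w8.npz',**{k:np.array(c[k]) for k in('img','position','rotation','camera_matrix')})
t=bot.state()['tcp_pos']
f=lambda p:((np.array(proj(c,p))-[260,150])*4).round(0)
print('TCP axis: shank end',f(t-[0,0,.0536]),'head base',f(t-[0,0,.0216]),'top',f(t+[0,0,.0024]),'hole',f([.4552,.1982,.072]))
print('shank px dia zoom',4*336*.0174/(c['position'][2]-t[2]+.0536)*1.0)
go([.4562,.1995,.19],.37)
E
```

```text
TCP axis: shank end [260. 331.] head base [260. 441.] top [260. 554.] hole [268. 204.]
shank px dia zoom 130.4878357277109
t 21.4 tcp [0.4548 0.1997 0.1815] yaw 0.3697 tilt x,y [-0.0027  0.0001] F [-0.5  0.2 -0.3] w 0.0247 gf 98.7 j6 1.48
shift units [ 0.03   0.017 -0.212]
rz -0.0
```

View pics/w8z.png

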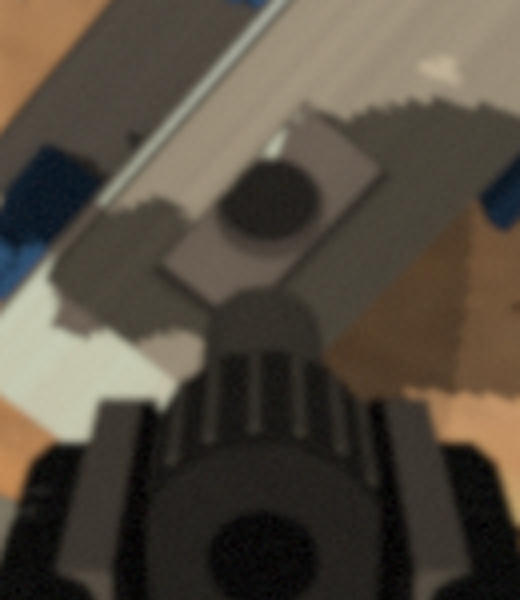

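The view shows the shank end's far edge at zoom (265,287) with sides at 208 and 322. The hole spans zoom x 220–320 and y 160–257, with the far wall as the brown crescent. The head's top disc has its far edge at about (265,440). Casting rays for the bolt-to-hole offset.

Run:
```python
from h import *
c=dict(np.load('w8.npz')); t=bot.state()['tcp_pos']; x=np.array([np.cos(.369),np.sin(.369)]); y=np.array([x[1],-x[0]])
f=lambda p,z:(lambda q:(np.array([(q-t[:2])@x,(q-t[:2])@y])*1e3).round(2))(plane(c,((p[0]+.5)/4-.5+260,(p[1]+.5)/4-.5+150),z)[:2])
print('hole',[f(p,.072) for p in((270,160),(270,257),(220,205),(320,205))])
z=t[2]-.0536; print('shank edge x (-7.7..8.7)',f((265,287),z),'sides',f((208,340),z),f((322,340),z))
z=t[2]+.0024; print('head disc',f((265,440),z),f((147,540),z),f((383,540),z))
```

```text
hole [array([8.61, 1.57]), array([-10.55,   1.67]), array([-0.19, -7.67]), array([-0.13, 10.9 ])]
shank edge x (-7.7..8.7) [7.19 0.52] sides [-1.26 -7.8 ] [-1.21  8.92]
head disc [13.91  0.37] [  1.83 -12.15] [ 1.91 12.99]
```

```bash
python3 -m pendant '[[[0,0,0],[0,0.015,0.3],0],[[0,0,0],[0,0,0.4],0],[[0,0,0],[0,0,0.2],0],[[0,0,0],[0,0,0.1],0],[[0,0,0],[0,0,0.1],0],[[0,0,0],[0,0,0.0],0],[[0,0,0],[0,0,0],0]]'
python3 -m pendant '[[[0,0,0],[0,0,0.05],0],[[0,0,0],[0,0,0.05],0],[[0,0,0],[0,0,0],0]]'
python3 -m pendant '[[[0,0,0],[0,0,0.05],0],[[0,0,0],[0,0,0.05],0],[[0,0,0],[0,0,0],0]]'
```

```text
t: 21.98
tcp_pos: [0.4564, 0.1989, 0.1389]
orientation: [-3.089, -0.574, -0.0]
contact_force: [0.4, 0.5, -1.2]
grip_width: 0.0248
grip_force: 98.7
t: 22.23
tcp_pos: [0.4562, 0.1993, 0.1348]
orientation: [-3.088, -0.575, -0.0]
contact_force: [0.1, -0.8, -1.5]
grip_width: 0.0247
grip_force: 98.7
t: 22.48
tcp_pos: [0.4559, 0.1992, 0.1304]
orientation: [-3.089, -0.575, 0.001]
contact_force: [-0.3, 0.2, -1.9]
grip_width: 0.0247
grip_force: 98.7
```

```bash
python3 -m pendant '[[[0,0,0],[0,0,0.04],0],[[0,0,0],[0,0,0.04],0],[[0,0,0],[0,0,0],0]]'
python3 -m pendant '[[[0,0,0],[0,0,0.03],0],[[0,0,0],[0,0,0.03],0],[[0,0,0],[0,0,0],0]]'
```

```text
t: 22.73
tcp_pos: [0.456, 0.1992, 0.1272]
orientation: [-3.089, -0.575, 0.001]
contact_force: [0.6, -0.0, -1.1]
grip_width: 0.0249
grip_force: 98.7
t: 22.98
tcp_pos: [0.456, 0.1992, 0.1249]
orientation: [-3.089, -0.575, 0.001]
contact_force: [-0.8, 0.8, -1.6]
grip_width: 0.0248
grip_force: 98.7
```

```bash
python3 -m pendant '[[[0,0,0],[0,0,0.03],0],[[0,0,0],[0,0,0],0]]'
python3 -m pendant '[[[0,0,0],[0,0,0.03],0],[[0,0,0],[0,0,0.02],0],[[0,0,0],[0,0,0],0]]'
```

```text
t: 23.15
tcp_pos: [0.456, 0.1992, 0.1238]
orientation: [-3.088, -0.575, 0.0]
contact_force: [0.3, -0.2, -1.2]
grip_width: 0.0244
grip_force: 98.7
t: 23.4
tcp_pos: [0.4561, 0.1992, 0.1218]
orientation: [-3.089, -0.574, 0.0]
contact_force: [-0.5, -0.3, -1.9]
grip_width: 0.0248
grip_force: 98.7
```

```bash
python3 -m pendant '[[[0,0,0],[0,0,0.06],0],[[0,0,0],[0,0,0.06],0],[[0,0,0],[0,0,0],0]]'
python3 -m pendant '[[[0,0,0],[0,0,0.06],0],[[0,0,0],[0,0,0.06],0],[[0,0,0],[0,0,0],0]]'
python3 -m pendant '[[[0,0,0],[0,0,0.06],0],[[0,0,0],[0,0,0.06],0],[[0,0,0],[0,0,0],0]]'
```

```text
t: 23.65
tcp_pos: [0.4559, 0.1991, 0.1166]
orientation: [3.089, 0.575, -0.001]
contact_force: [-0.4, -0.4, -2.0]
grip_width: 0.0246
grip_force: 98.6
t: 23.9
tcp_pos: [0.456, 0.1991, 0.1118]
orientation: [3.089, 0.575, -0.001]
contact_force: [-0.2, 0.5, -1.6]
grip_width: 0.0252
grip_force: 98.6
t: 24.15
tcp_pos: [0.456, 0.1991, 0.1071]
orientation: [3.089, 0.575, -0.001]
contact_force: [1.3, 0.5, -0.9]
grip_width: 0.0248
grip_force: 98.5
```

```bash
python3 -m pendant '[[[0,0,0],[0,0,0.06],0],[[0,0,0],[0,0,0.02],0],[[0,0,0],[0,0,0],0],[[0,0,0],[0,0,0],0]]'
python3 -m pendant '[[[0,0,0],[0,0,0.02],0],[[0,0,0],[0,0,0.0],0],[[0,0,0],[0,0,0],0]]'
```

```text
t: 24.48
tcp_pos: [0.4561, 0.1992, 0.1042]
orientation: [-3.089, -0.575, 0.0]
contact_force: [-0.1, -0.8, -1.2]
grip_width: 0.0245
grip_force: 98.5
t: 24.73
tcp_pos: [0.4561, 0.1992, 0.1035]
orientation: [-3.088, -0.574, 0.0]
contact_force: [-1.5, 1.0, -1.7]
grip_width: 0.0249
grip_force: 98.5
```

```bash
python3 -m pendant '[[[0,0,0],[0,0,0.025],0],[[0,0,0],[0,0,0.0],0],[[0,0,0],[0,0,0],0]]'
python3 -m pendant '[[[0,0,0],[0,0,0],0.2],[[0,0,0],[0,0,0],0.5],[[0,0,0],[0,0,0],0.6],[[0,0,0],[0,0,0],0.6],[[0,0,0],[0,0,-0.3],0.6],[[0,0,0],[0,0,-0.9],0.6],[[0,0,0],[0,0,-0.9],0.6],[[0,0,0],[0,0,0],0.6]]'
python3 -m pendant '[[[0,0,0],[-0.3,0,-0.3],0.6],[[0,0,0],[0,0,0],0.6],[[0,0,0],[0,0,0],0.6],[[0,0,0],[0,0,0],0.6]]'
python3 - <<'E'
from h import *
c=cam('wrist'); u=proj(c,[.4555,.1985,.09]).astype(int); d=cam('scene'); v=proj(d,[.4545,-.2768,.09]).astype(int)
a=cv2.resize(c['img'][u[1]-50:u[1]+50,u[0]-50:u[0]+50],(400,400),interpolation=2); b=cv2.resize(d['img'][v[1]-40:v[1]+40,v[0]-40:v[0]+40],(400,400),interpolation=2)
cv2.imwrite('pics/fin.png',np.hstack([a,b])); print((np.array(proj(c,[.4555,.1985,.104]))-u+50)*4,(np.array(proj(c,[.4555,.1985,.08]))-u+50)*4)
go(None)
E
```

```text
t: 24.98
tcp_pos: [0.4561, 0.1993, 0.1025]
orientation: [-3.088, -0.574, 0.0]
contact_force: [-0.2, 0.8, -2.7]
grip_width: 0.0246
grip_force: 98.5
t: 25.65
tcp_pos: [0.4604, 0.2004, 0.1925]
orientation: [-3.088, -0.574, -0.017]
contact_force: [0.6, 0.2, 1.4]
grip_width: 0.0516
grip_force: 0.0
t: 25.98
tcp_pos: [0.4451, 0.1949, 0.1981]
orientation: [-3.089, -0.574, -0.0]
contact_force: [1.0, 1.0, -0.5]
grip_width: 0.0511
grip_force: 0.0
[200.11199902 223.98939243] [200.46444229 184.48735246]
t 26.08 tcp [0.445  0.1949 0.1978] yaw 0.3678 tilt x,y [-0.0008 -0.0002] F [ 0.8 -0.6 -0.2] w 0.0513 gf 0.0 j6 1.47
```

View pics/fin.png

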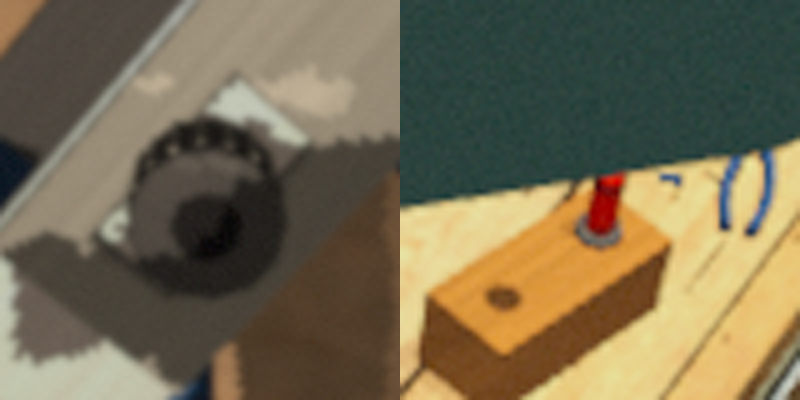

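The bolt head sits flat on the slot: its top is at (208,223) against a predicted (200,224). The drift stands upright with its collar on the block. Handing in.

```bash
python3 -c "
from workcell import bot
print(bot.hand_in())"
```

```text
the job is handed in; nothing more can be done
None
```

The job is handed in at about 26 s: the bolt is down through slot and hole with its head on the plate and released, and the drift stands upright in the stand with its collar on the block; no verdict came back.

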